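# Turn a dessert dish out of the plating clamp

## Task

The white dish with the loose chocolate ball is held in the plating clamp: slide the clamp's jaw open by its black tab, then take the dish by its upright ear, lift it clear and turn it a quarter turn clockwise (seen from above), so that the ear points straight along the clamp towards the sliding jaw's end. Keep the dish level and the ball in its middle all the way, and leave the other things on the table alone. Finish while still holding the dish in the gripper, still and level, centred over the clamp's seat with about a hand's breadth of air under it, the jaw left open.

Things in the scene. Friction and masses are not known exactly. Their poses are not given: they have to be found in the camera images.
- clamp: Plating clamp fixed on the table: aluminium base 100 mm (x) by 310 mm (y), 12 mm thick, with two steel V jaws. Origin: on the table under the centre of the dish's seat; z up; y runs along the base to the sliding jaw's end (base from y -105 to +205 mm); -x side roughly towards the robot. Fixed jaw at -y: a plain stop, top 36 mm above the table.
- seat (a point): Centre of the seat, the point on top of the clamp's base (12 mm above the table) on which the middle of the dish stands. Its axes are the clamp's.
- jaw (a joint): Travel of the sliding jaw, m: 0 closed (1.5 mm play at the dish), growing as it leaves the dish along the clamp's +y, stop at 0.045. It stays where left; moving it takes 2 to 4 N. Its lip (top 44.5 mm above the table) reaches 10 mm over the dish's rim and keeps the dish down; open means over 0.025. It starts between 0 and 0.004.
- jaw_tab (a point): Grip point of the jaw's upright black tab, 75 mm above the table, moving with the jaw; axes: the clamp's. Tab 12 mm thick (clamp's y), 34 mm wide (clamp's x), top 93 mm above the table; 125 mm from the seat's centre when closed. The jaw's blocks lie lower than 45 mm.
- dish: Round white ceramic dish, 140 mm across, rim 23.5 mm high, 0.2 to 0.33 kg, on a foot 68 mm across. Origin: centre of its underside; z up. Inside it slopes to the middle (1 in 6 up to 46 mm radius, 1 in 2 beyond), so the ball returns there unless tilted or jerked. The ear is on its -x side, at the start towards the robot, square to the clamp's length within 6 degrees.
- dish_middle (a point): Middle of the dish's inner floor, 4.5 mm above the dish's origin.
- ear (a point): Grip point of the dish's upright ear, 69 mm from the dish's axis on its -x side, 58 mm above its underside. A flat upright tongue 10 mm thick (radially, dish's x), 36 mm wide (dish's y), top 76 mm above the underside (88 mm above the table in the clamp). Axes: the dish's.
- ball_center (a point): Centre of the loose chocolate ball, 36 mm across, 30 g, hard and smooth, lying in the middle of the dish. Its orientation means nothing.
- jar: Bystander: amber glass jar, 60 mm across, 85 mm tall, beside the clamp on its far side. Origin under its centre.
- ramekin: Bystander: small white bowl, 72 mm across, 40 mm tall, beside the clamp on its far side. Origin under its centre.
- spoon: Bystander: steel spoon, 150 mm long, lying on the table on the robot's side of the clamp, beside the sliding jaw. Origin under its middle.
- mill: Bystander: dark wooden pepper mill, 56 mm across, 124 mm tall. Origin under its centre.
- mug: Bystander: blue ceramic mug, 80 mm across, 90 mm tall. Origin under its centre.
- spatula: Bystander: kitchen spatula, 260 mm long, lying on the table. Origin under its middle.
- can: Bystander: steel can, 68 mm across, 100 mm tall. Origin under its centre.
Mind the look-alikes: they are no part of the job. What is shaped like the dish but green or orange is not meant.

How it is judged:
On the way, in this order (a step that is already met when the one before it is completed fails the run):
1. the jaw is slid open while the dish still stands on its seat (value of joint jaw above 0.025 m and distance between dish and seat below 0.015 m), for 0.2 s.
2. the dish is lifted clear of the clamp in the gripper, ball in it (contact force between the fingers and dish above 1 N and contact force between dish and clamp below 0.1 N and horizontal distance between ball_center and dish_middle below 0.015 m and height (world z) of dish above 0.06 m), for 0.2 s.
At the end, for the whole second after the job is handed in: Fingers hold the dish, the clamp does not touch it; underside 70 to 220 mm above the table, centre within 40 mm of the seat's, ear along the clamp's +y within 0.17 rad, level within 0.10 rad, still; ball within 15 mm of the dish's middle; jaw open over 25 mm (contact force between the fingers and dish above 1 N and contact force between dish and clamp below 0.1 N and horizontal distance between ball_center and dish_middle below 0.015 m and value of joint jaw above 0.025 m and height (world z) of dish between 0.07 and 0.22 m and horizontal distance between dish and seat below 0.04 m and angle between the x axis of dish and the y axis of clamp, either way round below 0.17 rad and y of ear in the frame of clamp above 0.02 m and angle between dish's own z axis and vertical below 0.1 rad and z of ball_center in the frame of dish below 0.032 m and linear speed of dish below 0.02 m/s and angular speed of dish below 0.15 rad/s and linear speed of ball below 0.05 m/s); the arm keeps its last pose, push and grip.
It fails at once if the dish is tilted more than 0.2 rad (angle between dish's own z axis and vertical above 0.2 rad).
It fails at once if the ball rolls more than 30 mm from the middle of the dish (distance between ball_center and dish_middle above 0.038 m).
It fails at once if another thing on the table is moved more than 30 mm (distance of any of jar, ramekin, spoon, mill, mug, spatula, can from where it was at the start of the episode above 0.03 m).
It also fails if it takes over 54 s, if anything falls off the work surface, if the arm or the gripper's body presses on something with over 40 N, if the wrist force passes 120 N, or if a joint passes its speed limit or range.

## Robot

A 6-joint arm with a two-finger parallel gripper is mounted at the origin on the work surface. World frame = base frame: x ahead of the robot, y to its left, z up, the work surface at z = 0. Lengths are in m, angles in rad, forces in N, time in s.
With the tool pointing down it reaches from about 0.3 to 0.875 m from the base axis. Payload 6.4 kg.
Tool frame: the origin (TCP) lies at the very end of the fingers, on their centre line; the grasp point (between the pads) lies 19 mm behind it (ctrl.hold_point_z is the distance from the TCP to the grasp point, in m); y points along the fingers, x is the direction in which the jaws open and shut, and the axes are right-handed (so a half turn about y gives the same grasp; the last joint's range is limited). The gripper opens to 85 mm and grips with 20 to 120 N. Pads are 22 mm wide; open, the fingers measure 114 mm over their backs; the gripper's body (76 mm by 85 mm) begins 54 mm behind the grasp point. The pads swing forward as they close: fully open they stand 13 mm farther back than shut.
Start: joints at [1.128, 0.181, 1.607, -0, 1.354, -0.206], TCP at [0.135, 0.559, 0.231] pointing down, gripper open.
Joint ranges: [-2.99, 2.99], [-0.89, 2.07], [0.3, 2.58], [-1.14, 4.28], [0, 2.63], [-3.12, 3.12]. Speed limits (rad/s): [2.57, 2.57, 3.01, 3.14, 3.14, 3.14].

## Interface

Orientations are given as a unit quaternion [w, x, y, z].
In Python, from bench import ctrl, imaging gives the robot as it stands.
- The arm moves only by the shell command python3 -m jog 'ROWS'. ROWS is JSON, a list of rows, each a list of 3 entries, a list of its own where there are three numbers: the shift along the tool's x, y, z in cm, then the turn, a rotation vector about the tool's x, y, z in rad, then the finger opening in cm, from 0 to 8.54. A call has 1 to 12 rows; each row shifts and turns the pose as measured when the row begins, along the tool's axes as they then stand; what a row does not reach is not made up. A row lasts 1/12 s, in which the tool goes at most 41.7 mm and 7.16 degrees, less where a joint would pass 70% of its speed; a pose out of reach is approached as far as the arm can. A call is refused whole if a number of a shift passes 4.17 or a number of a turn 0.125, either way. A call with a gripper value outside its range is refused whole. The fingers move at their own pace and stop on an object; the grip force is fixed at half the most. Time passes only in rows, so rows that do not move let the fingers close. It gives the time, the measured TCP pose, the force and the opening at its end, in the units of the state.
- ctrl.get_obs(): the state, without advancing time (a new reading comes with each control period).
- imaging.camera(name): name is "scene" or "top"; returns a dict with "frame" (384x512x3 uint8, red, green, blue), "depth" (384x512 float32, m along the optical axis (not along the pixel's ray), 0 where there is no reading), "K" (3x3 intrinsics, pixels), "R" (3x3) and "t" (3): a world point X has camera coordinates R X + t. Camera axes: x right, y down, z forward; pixel columns grow to the right and rows downward; lengths in m; the calibration is good to about 2 mm. A picture is of the moment at which its call begins.
- ctrl.hand_in(): hands the job in, once; it reports no verdict.
The state is a dict: "time_s": time; "q": joint angles; "dq": joint speeds; "joint_efforts": joint torques, N m; "eef_pos": TCP position; "eef_rot": TCP orientation; "wrist_force": force on the tool from outside, world axes, zero at the start; "torque": the same for the moment, N m; "opening": opening from 0.0 (shut) to 1.0 (fully open).
Only numpy, scipy, OpenCV 4.12 (cv2) and the standard library are available. Lean on these libraries where they do the work, as an engineer would, in place of code of your own. Each camera call takes 0.05 s, during which the arm holds its last target. There are 200 camera calls.

## Working session

There is one attempt and no reset: what is moved stays moved. The work goes in short steps, Python scripts to look and compute and a shell command to move; the robot and the scene stay as the last step left them, time stands still between calls to the robot, and variables do not carry over. Pictures are saved under pics/ and viewed, about 8 in all and at most 12, crops included, and the job is handed in when it is done.

```bash
mkdir -p pics; ls
python3 - <<'E'
from bench import ctrl, imaging
import cv2,numpy as np
o=ctrl.get_obs(); print(o['time_s'],o['eef_pos'],o['eef_rot'],o['opening'],ctrl.hold_point_z)
ims=[]
for n in("scene","top"):
    c=imaging.camera(n); np.savez(f'{n}0.npz',**c); print(n,c['K'].tolist(),np.round(c['R'],3).tolist(),np.round(c['t'],3).tolist())
    cv2.imwrite(f'pics/{n}0.png',c['frame'][...,::-1])
E
```

```text
pics
0.0 [0.1346393  0.55845227 0.23038566] [-0.55527135  0.55584202  0.43690272 -0.43798332] 0.9991877816527981 0.0187
scene [[357.90379394824726, 0.0, 255.80257812243843], [0.0, 357.90379394824726, 184.21942725350294], [0.0, 0.0, 1.0]] [[0.464, 0.886, -0.001], [0.56, -0.295, -0.774], [-0.686, 0.359, -0.633]] [-0.319, -0.22, 1.384]
top [[407.4037076132688, 0.0, 250.48443348400102], [0.0, 407.4037076132688, 189.26789720253504], [0.0, 0.0, 1.0]] [[-0.026, -0.999, 0.023], [-0.994, 0.023, -0.111], [0.11, -0.025, -0.994]] [0.045, 0.534, 1.156]
```

View pics/scene0.png

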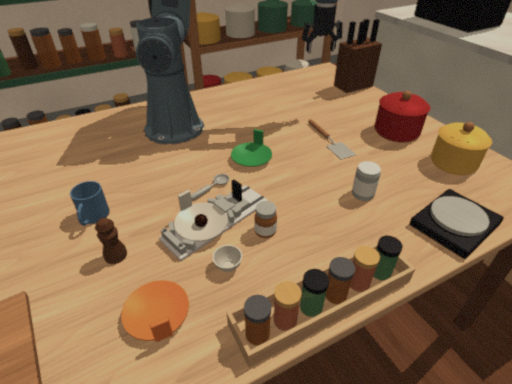

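View pics/top0.png

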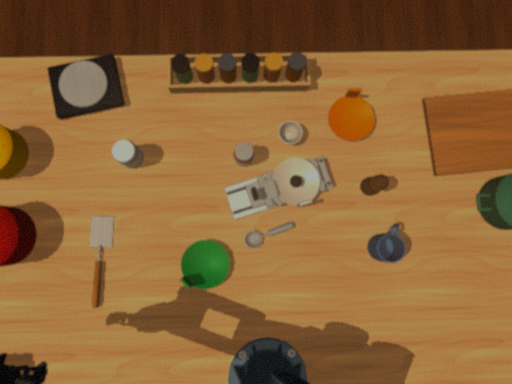

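```bash
cat > h.py <<'E'
import numpy as np,cv2
from bench import ctrl,imaging
from scipy.spatial.transform import Rotation as Ro
def load(n): return dict(np.load(n))
def ray(c,u,v):
    d=c['R'].T@np.linalg.inv(c['K'])@np.array([u,v,1.]); return -c['R'].T@c['t'],d
def onz(c,u,v,z):
    o,d=ray(c,u,v); return o+d*(z-o[2])/d[2]
def cloud(c):
    v,u=np.mgrid[:384,:512]; D=c['depth']
    P=np.stack([(u-c['K'][0,2])*D/c['K'][0,0],(v-c['K'][1,2])*D/c['K'][1,1],D],-1)
    return (P-c['t'])@c['R']
def pose():
    o=ctrl.get_obs(); q=o['eef_rot']; return o,np.array(o['eef_pos']),Ro.from_quat([q[1],q[2],q[3],q[0]]).as_matrix()
E
python3 - <<'E'
from h import *
t=load('top0.npz');s=load('scene0.npz')
a=cv2.resize(t['frame'][140:235,215:345],None,fx=6,fy=6,interpolation=cv2.INTER_CUBIC)
b=cv2.resize(s['frame'][165:265,150:290],None,fx=5.5,fy=5.5,interpolation=cv2.INTER_CUBIC)
cv2.imwrite('pics/c1.png',a[...,::-1]);cv2.imwrite('pics/c2.png',b[...,::-1])
for n,c in(('t',t),('s',s)):
    P=cloud(c);g=c['frame'].astype(int);mx=g.max(2)
    roi=(P[...,0]>.3)&(P[...,0]<.75)&(abs(P[...,1])<.35)
    # dark tab: z between .055 and .1
    m=roi&(mx<60)&(P[...,2]>.05)&(P[...,2]<.11)
    N,l,st,ce=cv2.connectedComponentsWithStats(m.astype(np.uint8))
    for i in range(1,N):
        if st[i,4]>8: p=P[l==i]; print(n,'dark',st[i],p.mean(0).round(4),p.max(0).round(4),p.min(0).round(4))
    m=roi&(g.min(2)>120)&(mx-g.min(2)<45)&(P[...,2]>.06)&(P[...,2]<.1)
    N,l,st,ce=cv2.connectedComponentsWithStats(m.astype(np.uint8))
    for i in range(1,N):
        if st[i,4]>8: p=P[l==i]; print(n,'light',st[i],p.mean(0).round(4),p.max(0).round(4),p.min(0).round(4))
E
```

```text
t dark [253 191   4   8  14] [0.5138 0.0232 0.0918] [0.5225 0.027  0.0942] [0.5032 0.019  0.0901]
t dark [372 235  11  15  38] [ 0.3754 -0.3147  0.0655] [ 0.393  -0.3063  0.0823] [ 0.3543 -0.3306  0.0505]
s dark [232 181  10  16 115] [0.5286 0.0226 0.0742] [0.5406 0.0331 0.0925] [0.5118 0.0157 0.0501]
s dark [ 83 184   5   9  11] [ 0.3239 -0.3454  0.0683] [ 0.326  -0.3375  0.0797] [ 0.3224 -0.3499  0.0563]
s dark [ 99 228  19  20 205] [ 0.5586 -0.3223  0.0781] [ 0.5654 -0.3031  0.1092] [ 0.5465 -0.339   0.0506]
s light [179 190  11   7  24] [ 0.4927 -0.115   0.0855] [ 0.499  -0.0987  0.0879] [ 0.4848 -0.1296  0.083 ]
s light [255 201  21  14 213] [0.6399 0.0516 0.0831] [0.6659 0.0766 0.0861] [0.6137 0.0272 0.08  ]
```

View pics/c1.png

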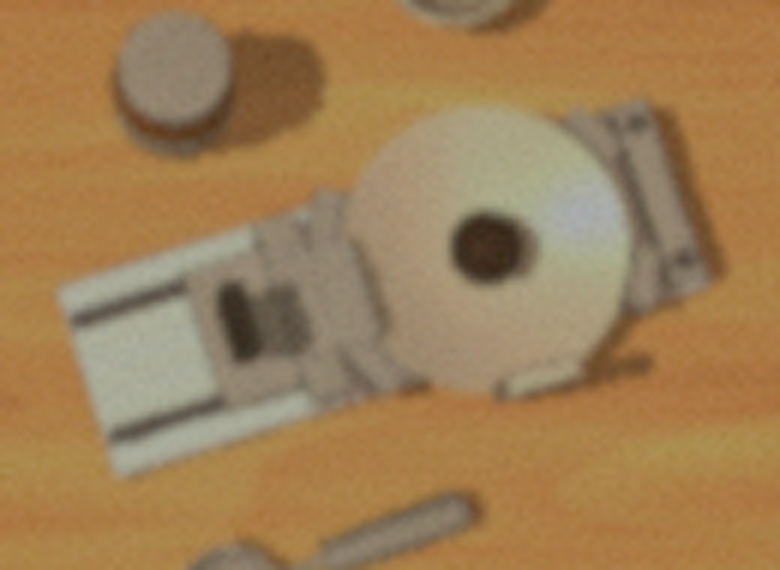

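View pics/c2.png

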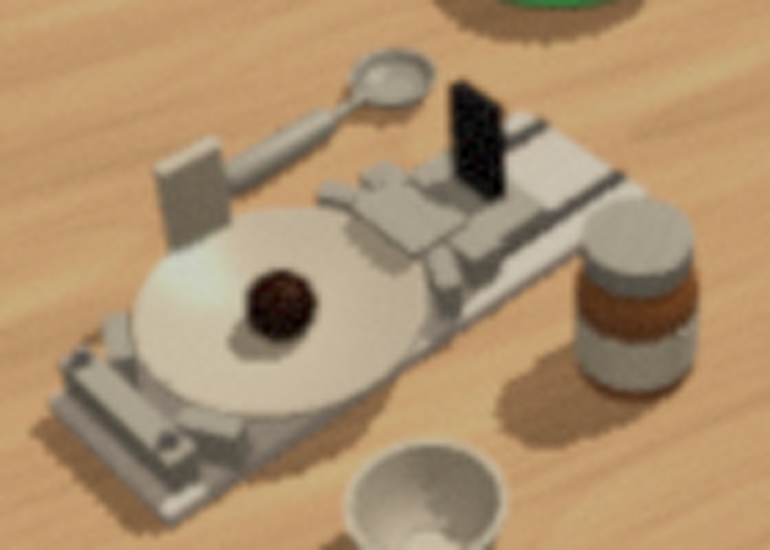

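The dish meant is the white one with the ball in the clamp: top view (298,180), ear (305,203), tab (254,193). The green dish (206,264) and the orange dish (352,117) are look-alikes. The enlarged crop confirms the ball, the V jaws and the black tab on the white one. Next I measure the geometry.

```bash
cat > m.py <<'E'
from h import *
import sys
def hull(m): return cv2.convexHull(max(cv2.findContours(m.astype(np.uint8),0,1)[0],key=cv2.contourArea))[:,0]
def measure(t,s):
    # clamp base rails: depth-based footprint in top view; corners of left end by hand at z=.012
    C=[onz(t,u,v,.012)[:2] for u,v in((225,188.5),(234.3,219.3),(323,157),(334,187))]
    return np.array(C)
if __name__=='__main__':
    t=load('top0.npz');s=load('scene0.npz')
    C=measure(t,s); print('corners',C.round(4).tolist())
    d1=(C[0]-C[2]);d2=C[1]-C[3];print('az',np.degrees([np.arctan2(*d1[::-1]),np.arctan2(*d2[::-1])]),'len',np.hypot(*d1),np.hypot(*d2))
    P=cloud(t)
    # dish: z band, white
    for n,c in(('t',t),('s',s)):
        g=c['frame'].astype(int);P=cloud(c)
        hsv=cv2.cvtColor(c['frame'],cv2.COLOR_RGB2HSV)
        near=np.hypot(P[...,0]-.535,P[...,1]+.1)<.09
        ball=(g.max(2)<75)&np.isin(np.arange(512),range(190,320))[None]&(np.hypot(P[...,0]-.54,P[...,1]+.1)<.04)
        p=P[ball]; v,u=np.nonzero(ball); print(n,'ball px',u.mean(),v.mean(),len(u),onz(c,u.mean(),v.mean(),.0345).round(4))
        # points in rim height band
        m=near&(P[...,2]>.031)&(P[...,2]<.040); p=P[m][:,:2]
        A=np.c_[2*p,np.ones(len(p))];x=np.linalg.lstsq(A,(p**2).sum(1),rcond=None)[0]
        print(n,'rim',len(p),x[:2].round(4),np.sqrt(x[2]+x[0]**2+x[1]**2))
        e=P[near&(P[...,2]>.06)&(P[...,2]<.1)]; print(n,'ear',len(e),e.mean(0).round(4),e[e[:,2]>.08].mean(0).round(4))
        if len(e)>10:
            w,V=np.linalg.eigh(np.cov(e[:,:2].T));print('  az',np.degrees(np.arctan2(*V[::-1,1])))
        tb=(g.max(2)<75)&(np.hypot(P[...,0]-.52,P[...,1]-.022)<.035)&(P[...,2]>.05);e=P[tb];e2=e[e[:,2]>.086]
        v,u=np.nonzero(tb);print(n,'tab',len(e),e.mean(0).round(4),len(e2),e2.mean(0).round(4), 'px',u.min(),u.max(),v.min(),v.max())
        w,V=np.linalg.eigh(np.cov(e[:,:2].T));print('  az',np.degrees(np.arctan2(*V[::-1,1])))
E
python3 m.py
```

```text
corners [[0.5406, 0.1068], [0.4493, 0.0814], [0.6285, -0.1876], [0.5375, -0.2163]]
az [106.62305795 106.50331268] len 0.3072680745654844 0.31041910416884055
t ball px 295.88607594936707 180.91139240506328 79 [ 0.5554 -0.1005  0.0345]
t rim 572 [ 0.5498 -0.0978] 0.06965288397476309
t ear 53 [ 0.4875 -0.1155  0.084 ] [ 0.4883 -0.1168  0.0861]
  az 105.51672253157597
t tab 44 [0.5162 0.023  0.0912] 44 [0.5162 0.023  0.0912] px 252 257 188 198
  az -163.3845891375651
s ball px 200.45299145299145 220.3846153846154 117 [ 0.5595 -0.0981  0.0345]
s rim 492 [ 0.5527 -0.0977] 0.06748593201094417
s ear 119 [ 0.495  -0.1167  0.0757] [ 0.4936 -0.1161  0.0846]
  az 103.83784040851938
s tab 125 [0.5277 0.0225 0.0744] 34 [0.5251 0.0233 0.0901] px 232 241 180 196
  az -156.70438974527724
```

```bash
cat > go.py <<'E'
from h import *
import sys
x,y,z,az=map(float,sys.argv[1:5]); o,p,R=pose(); d=R.T@(np.array([x,y,z])-p)*100
a=np.radians(az); X=np.array([np.cos(a),np.sin(a),0]);Y=np.array([0,0,-1.]);T=np.c_[X,Y,np.cross(X,Y)]
print('t',round(o['time_s'],2),'p',p.round(4),'az',np.degrees(np.arctan2(R[1,0],R[0,0])).round(2),'dcm',d.round(2),'rot',Ro.from_matrix(R.T@T).as_rotvec().round(4),'op',round(o['opening'],3),'F',np.round(o['wrist_force'],1),'q6',round(o['q'][5],2))
E
python3 -m jog '[[[0,0,0],[0,-0.105,0],4],[[0,0,0],[0,-0.105,0],4],[[0,0,0],[0,-0.105,0],4],[[0,0,0],[0,-0.105,0],4],[[0,0,0],[0,-0.105,0],4],[[-3.7,0,-1.2],[0,0,0],4],[[-3.7,0,-1.2],[0,0,0],4],[[-3.7,0,-1.2],[0,0,0],4],[[-3.7,0,-1.2],[0,0,0],4],[[-3.7,0,-1.2],[0,0,0],4],[[-3.7,0,-1.2],[0,0,0],4],[[-3.7,0,-1.2],[0,0,0],4]]'
python3 go.py .517 .022 .12 106.5
```

```text
time_s: 1.1
eef_pos: [0.2934, 0.3323, 0.2243]
eef_rot: [0.412, -0.411, -0.571, 0.579]
wrist_force: [1.0, 0.3, 0.1]
opening: 0.47
t 1.1 p [0.2934 0.3323 0.2243] az 108.88 dcm [-36.53  10.52 -11.23] rot [-0.0099  0.0415 -0.0059] op 0.47 F [1.  0.3 0.1] q6 -1.32
```

```bash
python3 -m jog '[[[-3.6,0.3,-1.1],[0,0.02,0],4],[[-3.6,0.3,-1.1],[0,0.02,0],4],[[-3.6,0.3,-1.1],[0,0,0],4],[[-3.6,0.3,-1.1],[0,0,0],4],[[-3.6,0.3,-1.1],[0,0,0],4],[[-3.6,0.3,-1.1],[0,0,0],4],[[-3.6,0.3,-1.1],[0,0,0],4],[[-3.6,0.3,-1.1],[0,0,0],4],[[-3.6,0.3,-1.1],[0,0,0],4],[[0,0,0],[0,0,0],4]]'
python3 go.py .517 .022 .12 106.5
```

```text
time_s: 1.93
eef_pos: [0.4895, 0.0294, 0.1963]
eef_rot: [0.424, -0.425, -0.562, 0.569]
wrist_force: [0.1, -0.6, 0.3]
opening: 0.472
t 1.93 p [0.4895 0.0294 0.1963] az 106.17 dcm [-1.42  7.62 -2.5 ] rot [-0.0078 -0.0058 -0.0074] op 0.472 F [ 0.1 -0.6  0.3] q6 -2.03
```

```bash
python3 -m jog '[[[-0.7,1.5,-1.2],[-0.008,-0.006,-0.007],4],[[-0.7,2,-1.3],[0,0,0],4],[[0,2,0],[0,0,0],4],[[0,2,0],[0,0,0],4],[[0,0,0],[0,0,0],4]]'
python3 go.py .517 .022 .056 106.5
python3 - <<'E'
from h import *
for n,(x0,x1,y0,y1) in(('top',(205,345,130,240)),('scene',(150,290,140,260))):
    c=imaging.camera(n); np.savez(n+'1.npz',**c)
    cv2.imwrite(f'pics/{n}1.png',cv2.resize(c['frame'][y0:y1,x0:x1],None,fx=5,fy=5,interpolation=2)[...,::-1])
E
```

```text
time_s: 2.35
eef_pos: [0.5194, 0.0194, 0.1183]
eef_rot: [-0.425, 0.425, 0.565, -0.565]
wrist_force: [-0.7, 0.6, 0.5]
opening: 0.47
t 2.35 p [0.5194 0.0194 0.1183] az 106.09 dcm [0.31 6.23 0.16] rot [ 0.0011 -0.0072  0.    ] op 0.47 F [-0.7  0.6  0.5] q6 -2.04
```

View pics/scene1.png

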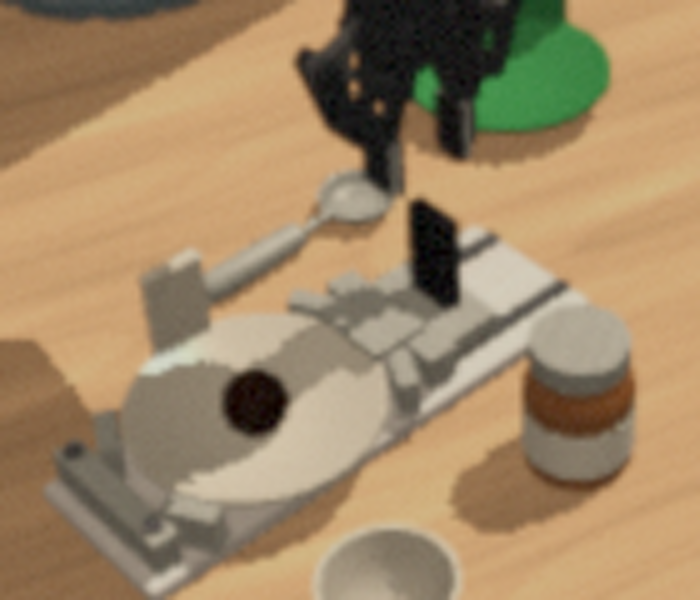

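The open fingers at crop (385,170) and (455,135) straddle the tab (435,240) from above. I'll descend and grip.

```bash
python3 -m jog '[[[0.3,1.2,0.2],[0,-0.007,0],4],[[0,1.3,0],[0,0,0],4],[[0,1.3,0],[0,0,0],4],[[0,1.2,0],[0,0,0],4],[[0,1.0,0],[0,0,0],4],[[0,0,0],[0,0,0],4]]'
python3 go.py .517 .022 .056 106.5
```

```text
time_s: 2.95
eef_pos: [0.5228, 0.0234, 0.0655]
eef_rot: [-0.416, 0.427, 0.571, -0.564]
wrist_force: [-0.2, -0.8, 0.7]
opening: 0.465
t 2.95 p [0.5228 0.0234 0.0655] az 106.79 dcm [0.04 0.94 0.61] rot [ 0.0172  0.0051 -0.0079] op 0.465 F [-0.2 -0.8  0.7] q6 -2.05
```

```bash
python3 -m jog '[[[0,0,0],[0,0,0],2.5],[[0,0,0],[0,0,0],1.5],[[0,0,0],[0,0,0],0],[[0,0,0],[0,0,0],0],[[0,0,0],[0,0,0],0],[[0,0,0],[0,0,0],0]]'
python3 go.py .517 .022 .056 106.5
```

```text
time_s: 3.45
eef_pos: [0.5231, 0.0239, 0.0666]
eef_rot: [-0.415, 0.428, 0.571, -0.564]
wrist_force: [0.9, -0.7, -5.1]
opening: 0.129
t 3.45 p [0.5231 0.0239 0.0666] az 106.8 dcm [0.   1.05 0.66] rot [ 0.0188  0.0054 -0.0081] op 0.129 F [ 0.9 -0.7 -5.1] q6 -2.05
```

```bash
python3 -m jog '[[[0.4,0,0],[0,0,0],0],[[0.5,0,0],[0,0,0],0],[[0.5,0,0],[0,0,0],0],[[0.6,0,0],[0,0,0],0],[[0.6,0,0],[0,0,0],0],[[0.6,0,0],[0,0,0],0],[[0.6,0,0],[0,0,0],0],[[0.4,0,0],[0,0,0],0],[[0,0,0],[0,0,0],0]]'
python3 go.py .513 .0578 .06 106.5
```

```text
time_s: 4.2
eef_pos: [0.5107, 0.0654, 0.0667]
eef_rot: [-0.413, 0.429, 0.57, -0.565]
wrist_force: [2.3, -6.6, -6.9]
opening: 0.127
t 4.2 p [0.5107 0.0654 0.0667] az 106.86 dcm [-0.79  0.68  0.01] rot [ 0.0194  0.0065 -0.0146] op 0.127 F [ 2.3 -6.6 -6.9] q6 -1.96
```

```bash
python3 -m jog '[[[0,0,0],[0,0,0],1.5],[[0,0,0],[0,0,0],2.5],[[0,0,0],[0,0,0],3.5],[[0,0,0],[0,0,0],4],[[0,-1,0],[0,0,0],4],[[0,-2,0],[0,0,0],4],[[0,-2.5,0],[0,0,0],4],[[0,-2.5,0],[0,0,0],4],[[0,0,0],[0.018,0,-0.015],4]]'
python3 go.py .487 -.118 .15 15.5
python3 - <<'E'
from h import *
c=imaging.camera('scene');np.savez('scene2.npz',**c);P=cloud(c);g=c['frame'].astype(int)
tb=(g.max(2)<75)&(np.hypot(P[...,0]-.515,P[...,1]-.06)<.04)&(P[...,2]>.05)&(P[...,2]<.095);e=P[tb];print(len(e),e.mean(0),'before .5277 .0225')
E
```

```text
time_s: 4.95
eef_pos: [0.5076, 0.0693, 0.1532]
eef_rot: [-0.421, 0.42, 0.569, -0.568]
wrist_force: [1.0, 0.2, 0.4]
opening: 0.466
t 4.95 p [0.5076 0.0693 0.1532] az 107.03 dcm [-17.31   0.27   7.45] rot [-1.1000e-03  1.5975e+00  2.6000e-03] op 0.466 F [1.  0.2 0.4] q6 -1.97
115 [0.51562808 0.06230827 0.07464492] before .5277 .0225
```

```bash
python3 -m jog '[[[0,0,0],[0,0.12,0],4],[[0,0,0],[0,0.12,0],4],[[0,0,0],[0,0.12,0],4],[[0,0,0],[0,0.12,0],4],[[0,0,0],[0,0.12,0],4],[[0,0,0],[0,0.12,0],4],[[0,0,0],[0,0.12,0],4],[[0,0,0],[0,0.12,0],4],[[0,0,0],[0,0.12,0],4],[[0,0,0],[0,0.12,0],4],[[0,0,0],[0,0.12,0],4],[[0,0,0],[0,0.12,0],4]]'
python3 go.py .487 -.118 .15 15.5
cat > e.py <<'E'
from h import *
for n in('top','scene'):
    c=imaging.camera(n);np.savez(n+'3.npz',**c);P=cloud(c);g=c['frame'].astype(int)
    near=np.hypot(P[...,0]-.55,P[...,1]+.1)<.085
    m=near&(P[...,2]>.031)&(P[...,2]<.040); p=P[m][:,:2]
    A=np.c_[2*p,np.ones(len(p))];x=np.linalg.lstsq(A,(p**2).sum(1),rcond=None)[0]
    print(n,'rim',len(p),x[:2].round(4),np.sqrt(x[2]+x[0]**2+x[1]**2))
    m=near&(P[...,2]>.06)&(P[...,2]<.1)&(np.hypot(P[...,0]-.487,P[...,1]+.118)<.035);e=P[m]
    v,u=np.nonzero(m); print(n,'ear',len(e),e.mean(0).round(4),'px',u.min(),u.max(),v.min(),v.max())
    if len(e)>5:
        w,V=np.linalg.eigh(np.cov(e[:,:2].T));print('  az',np.degrees(np.arctan2(*V[::-1,1])), e.min(0).round(4),e.max(0).round(4))
        # top edge points
        q=e[e[:,2]>.083];print('  top',len(q),q.mean(0).round(4))
    # colour: bright ear in top view, ray at z=.088
    if n=='top': cv2.imwrite('pics/earzoom.png',cv2.resize(c['frame'][150:235,250:345],None,fx=7,fy=7,interpolation=2)[...,::-1])
E
python3 e.py
```

```text
time_s: 6.0
eef_pos: [0.5059, 0.0699, 0.1547]
eef_rot: [0.696, -0.694, -0.131, 0.13]
wrist_force: [-0.3, -0.8, -0.2]
opening: 0.47
t 6.0 p [0.5059 0.0699 0.1547] az 21.3 dcm [ -8.59   0.4  -16.82] rot [-0.003   0.1012  0.0011] op 0.47 F [-0.3 -0.8 -0.2] q6 -0.47
top rim 505 [ 0.5558 -0.1043] 0.06475819409343324
top ear 53 [ 0.4876 -0.116   0.0839] px 298 311 200 206
  az 105.1231750767166 [ 0.48   -0.1333  0.0604] [ 0.4949 -0.0993  0.0917]
  top 43 [ 0.4885 -0.1177  0.0864]
scene rim 501 [ 0.5586 -0.1028] 0.0650638952076188
scene ear 120 [ 0.4948 -0.1165  0.0753] px 178 190 190 203
  az 103.92430742285659 [ 0.4844 -0.1334  0.0603] [ 0.5008 -0.0981  0.0878]
  top 34 [ 0.4929 -0.1163  0.0854]
```

View pics/earzoom.png

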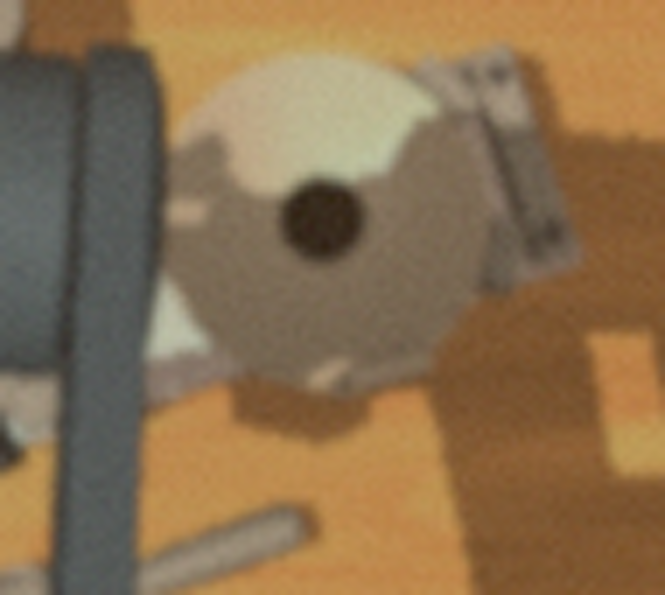

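The picture shows the dish unmoved, ball in its middle at (322,220) and ear at (375,378), with the robot's wrist at left. I'll move over the ear.

```bash
python3 -m jog '[[[0,0,0],[0,0.11,0],4],[[-0.6,0.3,-2.8],[0,0,0],4],[[-0.6,0.3,-2.8],[0,0,0],4],[[-0.6,0.3,-2.8],[0,0,0],4],[[-0.6,0.3,-2.8],[0,0,0],4],[[-0.6,0.3,-2.8],[0,0,0],4],[[-0.6,0.3,-2.8],[0,0,0],4],[[0,0,0],[0,0,0],4]]'
python3 go.py .489 -.117 .12 15
```

```text
time_s: 6.77
eef_pos: [0.5175, -0.1059, 0.1362]
eef_rot: [0.7, -0.698, -0.108, 0.106]
wrist_force: [-0.6, -0.0, 1.4]
opening: 0.467
t 6.77 p [ 0.5175 -0.1059  0.1362] az 17.4 dcm [-3.06  1.61 -0.21] rot [-0.0022  0.0419  0.0032] op 0.467 F [-0.6 -0.   1.4] q6 -0.73
```

```bash
python3 -m jog '[[[-1.5,0.8,-0.1],[0,0.04,0],4],[[-1.6,0.8,-0.1],[0,0,0],4],[[0,0,0],[0,0,0],4],[[0,0,0],[0,0,0],3.5]]'
python3 go.py .489 -.117 .12 15
```

```text
time_s: 7.1
eef_pos: [0.4878, -0.1183, 0.12]
eef_rot: [0.702, -0.7, -0.097, 0.095]
wrist_force: [0.5, -0.4, 0.0]
opening: 0.411
t 7.1 p [ 0.4878 -0.1183  0.12  ] az 15.61 dcm [ 0.15 -0.    0.1 ] rot [-0.0023  0.0106  0.0042] op 0.411 F [ 0.5 -0.4  0. ] q6 -0.75
```

```bash
python3 -m jog '[[[0.1,1.2,0.1],[0,0.01,0],3.5],[[0,1.2,0],[0,0,0],3.5],[[0,0,0],[0,0,0],3.5]]'
python3 go.py .489 -.117 .052 15
```

```text
time_s: 7.35
eef_pos: [0.4912, -0.1161, 0.0976]
eef_rot: [0.701, -0.7, -0.098, 0.092]
wrist_force: [-0.2, 0.5, -0.9]
opening: 0.404
t 7.35 p [ 0.4912 -0.1161  0.0976] az 15.41 dcm [-0.27  4.55 -0.03] rot [-0.0001  0.0071  0.0078] op 0.404 F [-0.2  0.5 -0.9] q6 -0.74
```

```bash
python3 -m jog '[[[-0.3,1.1,0],[0,0.007,0.008],3.5],[[-0.1,1.1,0],[0,0,0],3.5],[[-0.1,1.1,0],[0,0,0],3.5],[[-0.1,1.1,0],[0,0,0],3.5],[[0,0,0],[0,0,0],3.5]]'
python3 go.py .489 -.117 .052 15
python3 - <<'E'
from h import *
c=imaging.camera('scene');cv2.imwrite('pics/grip.png',cv2.resize(c['frame'][150:260,140:260],None,fx=5,fy=5,interpolation=2)[...,::-1])
E
```

```text
time_s: 7.77
eef_pos: [0.4877, -0.1165, 0.0518]
eef_rot: [-0.7, 0.701, 0.095, -0.094]
wrist_force: [-0.9, 0.6, -0.3]
opening: 0.407
t 7.77 p [ 0.4877 -0.1165  0.0518] az 15.34 dcm [ 0.11 -0.02 -0.08] rot [0.0021 0.006  0.002 ] op 0.407 F [-0.9  0.6 -0.3] q6 -0.74
```

View pics/grip.png

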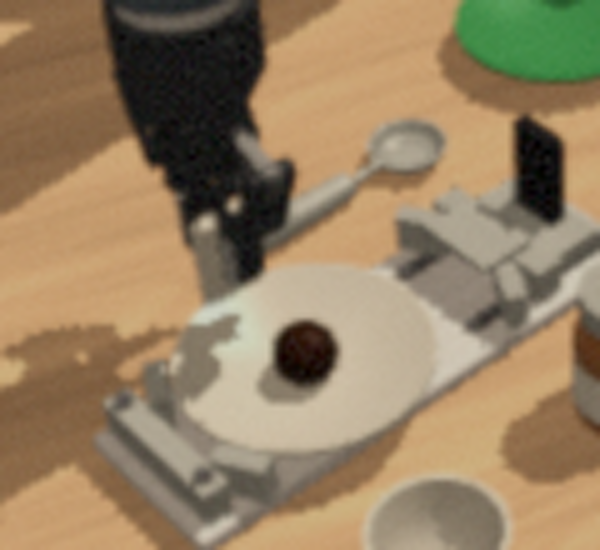

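The fingers straddle the ear (235,250), the ball is centred at (305,350) and the jaw stands well open. I'll close gently.

```bash
python3 -m jog '[[[0.1,0,0],[0,0.006,0],2.8],[[0,0,0],[0,0,0],2.2],[[0,0,0],[0,0,0],1.7],[[0,0,0],[0,0,0],1.4],[[0,0,0],[0,0,0],1.2],[[0,0,0],[0,0,0],0.9],[[0,0,0],[0,0,0],0.5],[[0,0,0],[0,0,0],0],[[0,0,0],[0,0,0],0],[[0,0,0],[0,0,0],0]]'
python3 go.py .489 -.117 .052 15
```

```text
time_s: 8.65
eef_pos: [0.4904, -0.117, 0.0542]
eef_rot: [-0.7, 0.702, 0.094, -0.091]
wrist_force: [-0.3, 0.1, -1.3]
opening: 0.107
t 8.65 p [ 0.4904 -0.117   0.0542] az 14.99 dcm [-0.13  0.22  0.03] rot [ 0.0042 -0.0003  0.0043] op 0.107 F [-0.3  0.1 -1.3] q6 -0.73
```

```bash
python3 -m jog '[[[0,-0.2,0],[0,0,0],0],[[0,-0.3,0],[0,0,0],0],[[0,-0.4,0],[0,0,0],0],[[0,-0.4,0],[0,0,0],0],[[0,-0.4,0],[0,0,0],0],[[0,-0.4,0],[0,0,0],0],[[0,-0.3,0],[0,0,0],0],[[0,-0.2,0],[0,0,0],0]]'
python3 go.py .489 -.117 .15 15
cat > b.py <<'E'
from h import *
import sys
k=sys.argv[1]
for n in('top','scene'):
    c=imaging.camera(n);P=cloud(c);g=c['frame'].astype(int)
    m=(np.hypot(P[...,0]-.553,P[...,1]+.1)<.1)&(P[...,2]>.035)&(P[...,2]<.2)
    w=m&(g.min(2)>85)&(P[...,2]>float(sys.argv[2]))&(P[...,2]<float(sys.argv[3])); p=P[w]
    A=np.c_[p[:,:2],np.ones(len(p))]; x=np.linalg.lstsq(A,p[:,2],rcond=None)[0]
    print(n,len(p),'mean',p.mean(0).round(4),'zpct',np.percentile(p[:,2],[5,50,95]).round(4),'slope',x[:2].round(3))
    H=hull(w) if 0 else None
    if w.any():
        h=cv2.convexHull(np.argwhere(w)[:,::-1].astype(np.int32))[:,0]
        q=P[h[:,1],h[:,0]]; print('  hull pts z',q[:,2].mean().round(4))
    cv2.imwrite(f'pics/{n}_{k}.png',cv2.resize(c['frame'][130:250,140:345] if n=='top' else c['frame'][130:260,130:290],None,fx=3.8,fy=3.8,interpolation=2)[...,::-1])
E
python3 b.py lift .03 .12
```

```text
time_s: 9.32
eef_pos: [0.489, -0.1163, 0.082]
eef_rot: [-0.7, 0.702, 0.093, -0.092]
wrist_force: [0.7, 0.4, -2.3]
opening: 0.108
t 9.32 p [ 0.489  -0.1163  0.082 ] az 15.0 dcm [-0.   -6.8  -0.08] rot [ 0.0024 -0.0001  0.0019] op 0.108 F [ 0.7  0.4 -2.3] q6 -0.73
top 978 mean [ 0.566  -0.0749  0.0537] zpct [0.0446 0.0532 0.0632] slope [0.044 0.111]
  hull pts z 0.0569
scene 1568 mean [ 0.5531 -0.0993  0.0549] zpct [0.0453 0.054  0.0628] slope [-0.063 -0.005]
  hull pts z 0.0568
```

View pics/scene_lift.png

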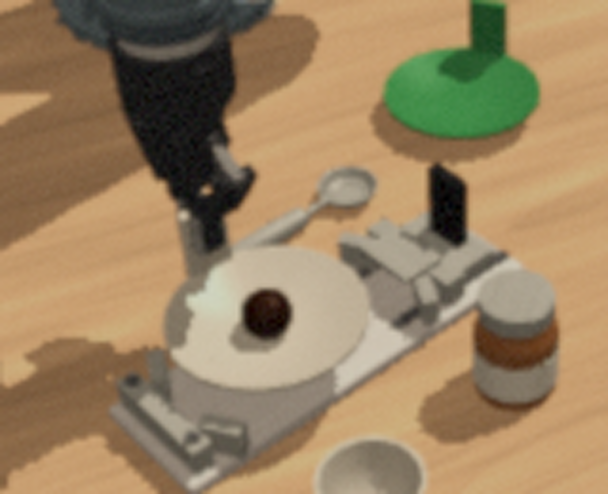

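The dish has come up free with the ball still in its middle (267,313). I'll lift further, then check the level using the rim only.

```bash
python3 -m jog '[[[0,-0.3,0],[0,0,0],0],[[0,-0.5,0],[0,0,0],0],[[0,-0.6,0],[0,0,0],0],[[0,-0.7,0],[0,0,0],0],[[0,-0.7,0],[0,0,0],0],[[0,-0.7,0],[0,0,0],0],[[0,-0.7,0],[0,0,0],0],[[0,-0.7,0],[0,0,0],0],[[0,-0.6,0],[0,0,0],0],[[0,-0.5,0],[0,0,0],0],[[0,-0.3,0],[0,0,0],0],[[0,0,0],[0,0,0],0]]'
python3 go.py .489 -.117 .15 15
cat > lev.py <<'E'
from h import *
import sys
ex,ey=map(float,sys.argv[1:3]) # ear xy to exclude
o,p,R=pose(); zb=p[2]+.0187-.058; zr=zb+.0235-.003
for n in('scene','top'):
    c=imaging.camera(n);P=cloud(c);g=c['frame'].astype(int); np.savez(n+'_l.npz',**c)
    r=np.hypot(P[...,0]-.555,P[...,1]+.1)
    w=(r<.085)&(g.min(2)>80)&(abs(P[...,2]-zr)<.022)&(np.hypot(P[...,0]-ex,P[...,1]-ey)>.03)
    p=P[w]; f=lambda v:np.c_[p[:,:2]-v[:2],np.ones(len(p))]
    def res(v): # cone profile about centre v0,v1 with height v2, slopes v3,v4
        d=np.hypot(p[:,0]-v[0],p[:,1]-v[1]); h=np.minimum(d,.046)/6+np.maximum(d-.046,0)/2
        return p[:,2]-v[2]-h-v[3]*(p[:,0]-v[0])-v[4]*(p[:,1]-v[1])
    from scipy.optimize import least_squares
    s=least_squares(res,[.553,-.1,zb+.005,0,0],loss='soft_l1',f_scale=.002).x
    b=(r<.06)&(g.max(2)<85)&(P[...,2]>zb+.015)&(P[...,2]<zb+.05); q=P[b]
    print(n,len(p),'centre',s[:2].round(4),'floor z',s[2].round(4),'tilt xy',s[3:].round(3),'ball',len(q),q.mean(0).round(4),'zb',round(zb,3))
E
python3 lev.py .489 -.117
```

```text
time_s: 10.42
eef_pos: [0.4891, -0.1163, 0.1527]
eef_rot: [-0.7, 0.702, 0.094, -0.091]
wrist_force: [0.3, -0.4, -3.4]
opening: 0.107
t 10.42 p [ 0.4891 -0.1163  0.1527] az 15.0 dcm [-0.03  0.27 -0.06] rot [ 0.0035 -0.      0.0031] op 0.107 F [ 0.3 -0.4 -3.4] q6 -0.73
scene 1369 centre [ 0.5552 -0.0968] floor z 0.1131 tilt xy [-0.013  0.003] ball 147 [ 0.5597 -0.1005  0.1425] zb 0.113
top 1123 centre [ 0.5532 -0.1011] floor z 0.1137 tilt xy [-0.001 -0.02 ] ball 72 [ 0.5536 -0.0934  0.1459] zb 0.113
```

```bash
python3 -m jog '[[[0,0,0.1],[0,0.015,0],0],[[0,0,0.2],[0,0.03,0],0],[[0,0,0.28],[0,0.04,0],0],[[0.01,0,0.35],[0,0.05,0],0],[[0.01,0,0.35],[0,0.05,0],0],[[0.01,0,0.35],[0,0.05,0],0],[[0.01,0,0.35],[0,0.05,0],0],[[0.01,0,0.35],[0,0.05,0],0],[[0.01,0,0.35],[0,0.05,0],0],[[0,0,0.28],[0,0.04,0],0],[[0,0,0.2],[0,0.03,0],0],[[0,0,0.1],[0,0.015,0],0]]'
python3 go.py .5333 -.0344 .1527 -73.5; python3 lev.py .475 -.088
```

```text
time_s: 11.52
eef_pos: [0.4831, -0.0798, 0.1447]
eef_rot: [0.703, -0.701, 0.089, -0.081]
wrist_force: [0.4, -0.1, -2.7]
opening: 0.107
t 11.52 p [ 0.4831 -0.0798  0.1447] az -13.84 dcm [ 3.78 -0.83  5.61] rot [ 0.0037  1.0412 -0.0111] op 0.107 F [ 0.4 -0.1 -2.7] q6 -0.17
scene 1415 centre [ 0.5495 -0.0942] floor z 0.1042 tilt xy [-0.027  0.014] ball 131 [ 0.5563 -0.0957  0.1336] zb 0.105
top 440 centre [ 0.5448 -0.098 ] floor z 0.1045 tilt xy [-0.032 -0.002] ball 0 [nan nan nan] zb 0.105lev.py:16: RuntimeWarning: Mean of empty slice.
  print(n,len(p),'centre',s[:2].round(4),'floor z',s[2].round(4),'tilt xy',s[3:].round(3),'ball',len(q),q.mean(0).round(4),'zb',round(zb,3))
  ret = um.true_divide(
```

```bash
python3 -m jog '[[[0,-0.05,0.1],[0,0.015,0],0],[[0.02,-0.06,0.2],[0,0.03,0],0],[[0.03,-0.08,0.28],[0,0.04,0],0],[[0.04,-0.1,0.36],[0,0.05,0],0],[[0.05,-0.1,0.36],[0,0.05,0],0],[[0.05,-0.1,0.36],[0,0.05,0],0],[[0.05,-0.1,0.36],[0,0.05,0],0],[[0.05,-0.1,0.36],[0,0.05,0],0],[[0.05,-0.1,0.36],[0,0.05,0],0],[[0.03,-0.1,0.28],[0,0.04,0],0],[[0.02,-0.06,0.2],[0,0.03,0],0],[[0,-0.05,0.1],[0,0.015,0],0]]'
python3 go.py .5333 -.0344 .1527 -73.5; python3 lev.py .495 -.055 2>/dev/null
```

```text
time_s: 12.62
eef_pos: [0.5014, -0.0518, 0.154]
eef_rot: [0.66, -0.659, 0.26, -0.25]
wrist_force: [0.4, 0.2, -3.2]
opening: 0.108
t 12.62 p [ 0.5014 -0.0518  0.154 ] az -42.27 dcm [1.19 0.1  3.43] rot [ 0.0071  0.5451 -0.012 ] op 0.108 F [ 0.4  0.2 -3.2] q6 0.4
scene 1388 centre [ 0.5534 -0.0956] floor z 0.1133 tilt xy [-0.02   0.022] ball 147 [ 0.5592 -0.0961  0.143 ] zb 0.115
top 19 centre [-0.8888 -1.9384] floor z 0.4923 tilt xy [-0.699 -0.26 ] ball 0 [nan nan nan] zb 0.115
```

```bash
python3 -m jog '[[[0,-0.03,0.1],[0,0.015,0],0],[[0,-0.04,0.2],[0,0.03,-0.001],0],[[0.01,-0.05,0.28],[0,0.04,-0.001],0],[[0.01,-0.06,0.34],[0,0.052,-0.001],0],[[0.01,-0.06,0.34],[0,0.052,-0.002],0],[[0.01,-0.06,0.34],[0,0.052,-0.002],0],[[0.01,-0.06,0.34],[0,0.052,-0.002],0],[[0.01,-0.06,0.34],[0,0.052,-0.002],0],[[0.01,-0.06,0.34],[0,0.052,-0.001],0],[[0,-0.05,0.28],[0,0.042,0],0],[[0,-0.04,0.2],[0,0.03,0],0],[[0,-0.03,0.1],[0,0.015,0],0]]'
python3 go.py .5333 -.0344 .1527 -73.5; python3 lev.py .533 -.034 2>/dev/null
```

```text
time_s: 13.72
eef_pos: [0.5278, -0.0345, 0.1591]
eef_rot: [-0.572, 0.576, -0.414, 0.411]
wrist_force: [-0.1, -0.3, -2.5]
opening: 0.105
t 13.72 p [ 0.5278 -0.0345  0.1591] az -71.43 dcm [0.17 0.64 0.53] rot [0.0071 0.0361 0.0005] op 0.105 F [-0.1 -0.3 -2.5] q6 0.96
scene 1377 centre [ 0.5518 -0.0979] floor z 0.1194 tilt xy [-0.009  0.013] ball 137 [ 0.5606 -0.0988  0.1478] zb 0.12
top 234 centre [ 0.5499 -0.1034] floor z 0.1179 tilt xy [-0.04   0.004] ball 0 [nan nan nan] zb 0.12
```

```bash
python3 -m jog '[[[0.05,0,0.1],[0.001,0.008,0],0],[[0.05,0,0.15],[0.002,0.01,0],0],[[0.05,0,0.15],[0.002,0.01,0],0],[[0,0,0.1],[0.001,0.006,0],0],[[0,0,0],[0,0,0],0],[[0,0,0],[0,0,0],0],[[0,0,0],[0,0,0],0],[[0,0,0],[0,0,0],0],[[0,0,0],[0,0,0],0],[[0,0,0],[0,0,0],0]]'
python3 go.py .5333 -.0344 .1527 -73.5; python3 lev.py .533 -.034 2>/dev/null
python3 - <<'E'
from h import *
c=load('scene_l.npz');cv2.imwrite('pics/final.png',cv2.resize(c['frame'][120:260,130:290],None,fx=4,fy=4,interpolation=2)[...,::-1])
P=cloud(c);g=c['frame'].astype(int);tb=(g.max(2)<75)&(np.hypot(P[...,0]-.515,P[...,1]-.06)<.04)&(P[...,2]>.05)&(P[...,2]<.095);e=P[tb];print('tab',len(e),e.mean(0))
E
```

```text
time_s: 14.65
eef_pos: [0.5329, -0.0347, 0.1588]
eef_rot: [-0.567, 0.567, -0.423, 0.422]
wrist_force: [-0.4, 0.5, -1.9]
opening: 0.107
t 14.65 p [ 0.5329 -0.0347  0.1588] az -73.36 dcm [-0.02  0.61  0.05] rot [0.0011 0.0024 0.0001] op 0.107 F [-0.4  0.5 -1.9] q6 0.99
scene 1380 centre [ 0.5543 -0.0991] floor z 0.119 tilt xy [-0.006  0.012] ball 145 [ 0.5636 -0.0987  0.1475] zb 0.119
top 254 centre [ 0.5543 -0.1002] floor z 0.1184 tilt xy [-0.011  0.033] ball 0 [nan nan nan] zb 0.119
tab 117 [0.51545721 0.06213358 0.07433474]
```

View pics/final.png

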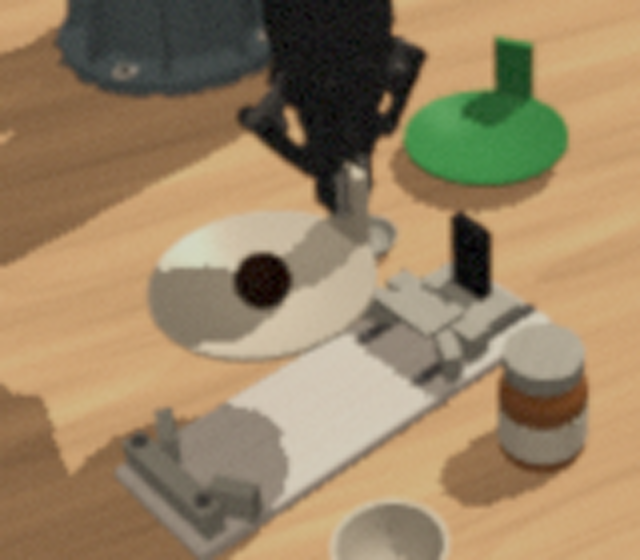

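The dish hangs level over the seat, with the ball in its middle (262,280), the ear gripped and pointing at the tab (350,205), and the jaw open. I'll hand in.

```bash
python3 -c "
from bench import ctrl
print(ctrl.hand_in(), ctrl.get_obs()['opening'])"
```

```text
the job is handed in; nothing more can be done
the job is handed in; nothing more can be done
```

I slid the jaw open by its black tab, gripped the white dish by its ear and lifted it clear. I then turned it about 88° clockwise over the seat and handed in at about 14.7 s, still holding it. No verdict was reported.

**Last checks before hand-in:**
- **Jaw:** the tab moved about 41 mm from where it started, so the jaw is well past the 25 mm needed.
- **Dish position:** its centre is at (0.554, -0.100), within about 2 mm of my seat estimate of (0.553, -0.1005). The underside is about 0.115–0.12 m above the table.
- **Direction:** the gripper's heading is within about 0.01 rad of the clamp's line, with the ear towards the sliding jaw.
- **Level:** the scene camera gives a tilt of about 0.013 rad, and the partly hidden top view gives about 0.035 rad. The limit is 0.10 rad.
- **Ball:** the scene picture shows it in the middle of the dish. The scene camera's depth puts it about 9 mm off in x. It read 4–9 mm off in every earlier check with the dish lifted, because that camera sees only one side of the ball. The top view could not see the ball to confirm.
- **Grip:** the opening is steady at 0.107, about 9 mm on the 10 mm ear.
- **Other things:** the jar, ramekin and green look-alike dish show no sign of having moved in the final picture. I did not measure them, and I did not re-check the mill, mug, spatula, can or spoon; the gripper did not go near the first four.

Two things went slightly off plan. The tab grip was about 10 mm higher and 6 mm off-centre, and the jaw travelled about 8 mm more than I commanded; neither caused a problem.

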